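# Load the dental lab's drying station after washing

## Robot

A 6-joint arm with a two-finger parallel gripper is mounted at the origin on the work surface. World frame = base frame: x ahead of the robot, y to its left, z up, the work surface at z = 0. Lengths are in m, angles in rad, forces in N, time in s.
With the tool pointing down it reaches from about 0.425 to 0.95 m from the base axis. Payload 3.5 kg.
Tool frame: the origin (TCP) lies midway between the tips of the shut fingers; the grasp point (between the pads) lies r.grip_depth behind it (r.grip_depth is the distance from the TCP to the grasp point, in m); z points along the fingers, y is the line along which they close (so a half turn about z gives the same grasp; the last joint's range is limited). The gripper opens to 85 mm and grips with 20 to 120 N. Pads are 22 mm wide; open, the fingers measure 114 mm over their backs; the gripper's body (76 mm by 85 mm) begins 54 mm behind the grasp point. The pads swing forward as they close: fully open they stand 13 mm farther back than shut.
Start: joints at [-1.478, 0.286, 1.577, -0, 1.279, -0.15], TCP at [0.162, -0.655, 0.231] pointing down, gripper open.
Joint ranges: [-2.77, 2.77], [-0.9, 2.22], [0.21, 2.48], [-1.53, 4.67], [0.24, 2.81], [-2.84, 2.84]. Speed limits (rad/s): [2.79, 2.79, 3.14, 3.14, 3.14, 3.14].

## Interface

Orientations are given as a unit quaternion [w, x, y, z].
In Python, from plant import r gives the robot as it stands. The module is installed in compiled form; this text tells all that it offers.
- The arm moves only by the tool apply_moves, never from a script. Its arguments are lists of equal length, an entry for each row: "claw": the closure, from -1 (fully open) to 1 (shut); "translation": the shift along the world's x, y, z each as a share of 50 cm, from -1 to 1, a list of three; "turn": the turn about the world's z as a share of 180 degrees, from -1 to 1. A call has 1 to 10 rows; each row shifts and turns the commanded pose from where the row before left it; what a row does not reach is not made up. A row lasts 1/12 s, in which the tool goes at most 41.7 mm and 7.16 degrees, less where a joint would pass 70% of its speed; a pose out of reach is approached as far as the arm can. A call with a number of a shift or a turn outside -1 to 1 is refused whole. A call with a gripper value outside its range is refused whole. The fingers move at their own pace and stop on an object; "newtons" is the grip in N (left out, the last holds). Time passes only in rows, so rows that do not move let the fingers close. It gives the time, the measured TCP pose, the force, the opening and the grip force at its end, in the units of the state.
- r.observe(): the state, without advancing time (a new reading comes with each control period).
- r.camera(name): name is "scene" or "top" or "wrist"; returns a dict with "pixels" (480x640x3 uint8, red, green, blue), "fov_y" (degrees; the focal length in pixels is half the picture's height over the tangent of half this angle, whatever the lens; pixels are square), "cx", "cy" (the principal point, pixels), "origin" and "rotation" of the camera in the world; the wrist camera has in their place "T_tool_cam" (4x4, takes a point from camera to tool coordinates, whose origin is the TCP and whose axes are the flange's). Camera axes: x right, y down, z forward; pixel columns grow to the right and rows downward; lengths in m; the calibration is good to about 2 mm. A picture is of the moment at which its call begins: read the wrist's pose just before it. There is no depth.
- r.close_job(): hands the job in; it is judged then, once.
The state is a dict: "clock": time; "joint_pos": joint angles; "qd": joint speeds; "joint_efforts": joint torques, N m; "position": TCP position; "tool_rot": TCP orientation; "ft_force": force on the tool from outside, world axes, zero at the start; "ft_torque": the same for the moment, N m; "gripper_width": finger opening in m; "gripper_force": force on a finger pad.
Only numpy, scipy, OpenCV 4.12 (cv2) and the standard library are available. Lean on these libraries where they do the work, as an engineer would, in place of code of your own. Each camera call takes 0.05 s, during which the arm holds its last target. There are 200 camera calls.

## Task

Put the washed things up to dry: hang both mixing palettes from the slot blocks, each by its hand hole on the peg of its own colour, pushed in past the gravity flap so that the flap drops down behind it, and bring every sieve drum to the open end of the drip rail and slide it in, hanging by its collar, until its neck is past the green part of the bars. There may be two or three drums; leave everything else on the bench where it is.

Things in the scene. Friction and masses are not known exactly. Their poses are not given: they have to be found in the camera images.
- blue_palette_centre (a point): centre (half-way up) of the blue mixing palette: a stiff plate 8 mm thick (its x), 180 mm wide (y), 100 mm high (z), 160 g, front and back alike. In the middle of its width is a hand hole 40 mm wide, 34 mm high, its upper edge 10 mm below the top edge. The solid shoulders beside the hole can be pinched from above 64 mm left or right of the middle
- blue_palette_hole (a point): centre of the blue palette's hand hole, 23 mm above the palette's centre, same axes
- blue_block: fixed grey slot block in which the blue palette stands upright at the start: 50 x 130 mm, 42 mm tall; slot along its y, 11 mm wide, 34 mm deep (plate's lower edge 8 mm above the bench). Origin under its centre
- blue_peg (a point): point on the axis of the blue stand's level round peg (10 mm diameter), 200 mm above the bench, where a hung palette belongs. +x runs along the peg inwards to the post, +z up. The peg's free tip is 72 mm outwards (-x), the post's face 21 mm inwards. The post (18 mm wide, blue cap) rises 62 mm above the peg; nothing stands beside it
- blue_flap (a joint): gravity flap of the blue peg: bent rod 6 mm thick over the peg, hinged in the post, 40 g, no spring; 0 = down, grows (rad, to 1.1) when lifted. Its ramp starts 74 mm outwards of the peg point, 46 mm above the axis, and falls to a lip on the peg 25 mm outwards. A plate pushed inwards along the peg lifts it (0.3 to 0.4 rad) with little force; it drops behind the plate and blocks the way out
- yellow_palette_centre (a point): centre (half-way up) of the yellow mixing palette: a stiff plate 8 mm thick (its x), 180 mm wide (y), 100 mm high (z), 160 g, front and back alike. In the middle of its width is a hand hole 40 mm wide, 34 mm high, its upper edge 10 mm below the top edge. The solid shoulders beside the hole can be pinched from above 64 mm left or right of the middle
- yellow_palette_hole (a point): centre of the yellow palette's hand hole, 23 mm above the palette's centre, same axes
- yellow_block: fixed grey slot block in which the yellow palette stands upright at the start: 50 x 130 mm, 42 mm tall; slot along its y, 11 mm wide, 34 mm deep (plate's lower edge 8 mm above the bench). Origin under its centre
- yellow_peg (a point): point on the axis of the yellow stand's level round peg (10 mm diameter), 200 mm above the bench, where a hung palette belongs. +x runs along the peg inwards to the post, +z up. The peg's free tip is 72 mm outwards (-x), the post's face 21 mm inwards. The post (18 mm wide, yellow cap) rises 62 mm above the peg; nothing stands beside it
- yellow_flap (a joint): gravity flap of the yellow peg: bent rod 6 mm thick over the peg, hinged in the post, 40 g, no spring; 0 = down, grows (rad, to 1.1) when lifted. Its ramp starts 74 mm outwards of the peg point, 46 mm above the axis, and falls to a lip on the peg 25 mm outwards. A plate pushed inwards along the peg lifts it (0.3 to 0.4 rad) with little force; it drops behind the plate and blocks the way out
- drum1_centre (a point): point on the upright axis of sieve drum 1, 60 mm above its underside (half-way up). Drum 56 mm across, 30 mm high; above it a neck 8 mm across; a collar 34 mm across, 5 mm thick, its underside 10 mm above this point; a round red grip 16 mm across from 15 to 60 mm above this point. 130 g. Stands on the bench at the start; all drums are alike
- drum2_centre (a point): point on the upright axis of sieve drum 2, 60 mm above its underside (half-way up). Drum 56 mm across, 30 mm high; above it a neck 8 mm across; a collar 34 mm across, 5 mm thick, its underside 10 mm above this point; a round red grip 16 mm across from 15 to 60 mm above this point. 130 g. Stands on the bench at the start; all drums are alike
- drum3_centre (a point): point on the upright axis of sieve drum 3, 60 mm above its underside (half-way up). Drum 56 mm across, 30 mm high; above it a neck 8 mm across; a collar 34 mm across, 5 mm thick, its underside 10 mm above this point; a round red grip 16 mm across from 15 to 60 mm above this point. 130 g. Stands on the bench at the start; all drums are alike
- rail_mid (a point): middle of the drip rail between its two bars, at their top faces (150 mm above the bench). +y runs along the rail from open to closed end, +z up. Bars 12 mm wide, 8 mm thick, slot 15 mm; open end with a flare from y = -137 to -115 mm; end plate (190 mm tall) at y = +115 mm. Bars are green from the mouth to y = -73 mm, steel beyond. Drums hang by the collar on both bars, neck in the slot
- rail_mouth (a point): middle of the slot's mouth (inner end of the flare), at the top faces of the bars, same axes as the rail. The bars are carried by the end plate alone, with nothing beside them; a dark drip tray 15 mm tall lies below
- dropper_a: bystander, leave it where it is: white dropper bottle with a yellow label, 40 mm across, 90 mm tall; origin under its centre
- dropper_b: bystander, leave it where it is: white dropper bottle with an orange label, 36 mm across, 80 mm tall; origin under its centre
- bur_block: bystander, leave it where it is: yellow block of drill burs, 70 x 45 mm, 48 mm tall; origin under its centre
- petri_dish: bystander, leave it where it is: clear flat dish, 90 mm across, 16 mm tall; origin under its centre
- spatula: bystander, leave it where it is: spatula, 170 mm long, lying flat; origin under its centre
- sponge_jar: bystander, leave it where it is: green glass jar, 60 mm across, 60 mm tall; origin under its centre
There are look-alikes about, which are no part of the job. What is meant by the part that bears yellow_palette_centre is not red, and is the smaller of those in its own colour. Leave any pink look-alike of the part that bears drum2_centre alone.

How it is judged:
At the end, for the whole second after the job is handed in: Each palette hangs upright on the peg of its colour, hole centre within 21 mm of the peg point along and across the peg and 4 to 20 mm below its axis, flaps down (< 0.06 rad). Each drum hangs upright by its collar on the bars (3 to 18 mm below, 15 mm sideways), beyond y = -78 mm along the rail (x of blue_palette_hole in the frame of blue_peg between -0.021 and 0.021 m and y of blue_palette_hole in the frame of blue_peg between -0.021 and 0.021 m and z of blue_palette_hole in the frame of blue_peg between -0.02 and -0.004 m and angle between each of blue_palette_centre, yellow_palette_centre, drum1_centre, drum2_centre, drum3_centre's own z axis and vertical below 0.2 rad and value of joint each of blue_flap, yellow_flap below 0.06 rad and x of yellow_palette_hole in the frame of yellow_peg between -0.021 and 0.021 m and y of yellow_palette_hole in the frame of yellow_peg between -0.021 and 0.021 m and z of yellow_palette_hole in the frame of yellow_peg between -0.02 and -0.004 m and x of drum1_centre in the frame of rail_mid between -0.015 and 0.015 m and y of drum1_centre in the frame of rail_mid between -0.078 and 0.115 m and z of drum1_centre in the frame of rail_mid between -0.018 and -0.003 m and x of drum2_centre in the frame of rail_mid between -0.015 and 0.015 m and y of drum2_centre in the frame of rail_mid between -0.078 and 0.115 m and z of drum2_centre in the frame of rail_mid between -0.018 and -0.003 m and x of drum3_centre in the frame of rail_mid between -0.015 and 0.015 m and y of drum3_centre in the frame of rail_mid between -0.078 and 0.115 m and z of drum3_centre in the frame of rail_mid between -0.018 and -0.003 m); the robot touches nothing.
It fails at once if a bystander is pushed more than 40 mm from its place (distance of any of dropper_a, dropper_b, bur_block, petri_dish, spatula, sponge_jar from where it was at the start of the episode above 0.04 m).
Of drum1, drum2, drum3 only 2 to 3 are there at a start; the rules pass over those that are not, and their reading is None.
At some moment in a run one of drum1, drum2, drum3 may be knocked a few centimetres aside while the robot is not near it.
It also fails if it takes over 208 s, if anything falls off the work surface, if the arm or the gripper's body presses on something with over 40 N, if the wrist force passes 120 N, or if a joint passes its speed limit or range.

## Working session

There is one attempt and no reset: what is moved stays moved. The work goes in short steps, Python scripts to look and compute and a tool call to move; the robot and the scene stay as the last step left them, time stands still between calls to the robot, and variables do not carry over. Pictures are saved under pics/ and viewed, at most 18 in all, crops included, and the job is handed in when it is done.

Besides the shell and the picture viewer there is one more tool, called after "Request:" as name([rows], argument=value, ...), one row to a line, values as JSON. apply_moves: Moves the arm, as the interface text tells. Shift numbers are shares of 50 cm and turn numbers shares of 180 degrees, none past 1 either way. Its arguments: {"type":"object","properties":{"claw":{"type":"array"},"translation":{"type":"array"},"turn":{"type":"array"},"newtons":{"type":"number"}},"required":["claw","translation","turn"]}

```bash
mkdir -p pics
cat > h.py <<'E'
import numpy as np, cv2, json
from scipy.spatial.transform import Rotation as R
def snap(r,name,fn):
    o=r.observe(); c=r.camera(name)
    if name=="wrist":
        q=o["tool_rot"]; Rt=R.from_quat([q[1],q[2],q[3],q[0]]).as_matrix()
        T=np.array(c["T_tool_cam"]); org=np.array(o["position"])+Rt@T[:3,3]; rot=Rt@T[:3,:3]
    else: org=np.array(c["origin"]); rot=np.array(c["rotation"])
    f=240/np.tan(np.radians(c["fov_y"])/2)
    cv2.imwrite(f"pics/{fn}.png",cv2.cvtColor(c["pixels"],cv2.COLOR_RGB2BGR))
    json.dump(dict(org=org.tolist(),rot=rot.tolist(),f=f,cx=c["cx"],cy=c["cy"]),open(f"pics/{fn}.json","w"))
def at(fn,u,v,z):
    k=json.load(open(f"pics/{fn}.json")); d=np.array(k["rot"])@np.array([(u-k["cx"])/k["f"],(v-k["cy"])/k["f"],1])
    o=np.array(k["org"]); return o+d*(z-o[2])/d[2]
def px(fn,p):
    k=json.load(open(f"pics/{fn}.json")); d=np.array(k["rot"]).T@(np.array(p)-np.array(k["org"]))
    return np.array([k["cx"]+k["f"]*d[0]/d[2],k["cy"]+k["f"]*d[1]/d[2]])
def tri(obs):
    A=np.zeros((3,3));b=np.zeros(3)
    for fn,u,v in obs:
        k=json.load(open(f"pics/{fn}.json")); d=np.array(k["rot"])@np.array([(u-k["cx"])/k["f"],(v-k["cy"])/k["f"],1]); d/=np.linalg.norm(d)
        P=np.eye(3)-np.outer(d,d); A+=P; b+=P@np.array(k["org"])
    return np.linalg.solve(A,b)
def crop(fn,x,y,w,h,out,s):
    i=cv2.imread(f"pics/{fn}.png")[y:y+h,x:x+w]; cv2.imwrite(f"pics/{out}.png",cv2.resize(i,None,fx=s,fy=s,interpolation=cv2.INTER_CUBIC))
E
python3 - <<'E'
from plant import r
from h import *
snap(r,"top","top0"); snap(r,"scene","sc0")
o=r.observe(); print(o); print(r.grip_depth)
print(open("pics/top0.json").read(),open("pics/sc0.json").read())
E
```

```text
{'clock': 0.1, 'joint_pos': array([-1.47800658e+00,  2.87135673e-01,  1.57802979e+00, -4.09896589e-06,
        1.27860562e+00, -1.50016610e-01]), 'qd': array([ 0.00084738, -0.00229731, -0.0043608 ,  0.00181843,  0.00027054,
       -0.00146747]), 'joint_efforts': array([ 7.08003099e-04, -4.07295871e+01, -2.93701512e+01, -1.41448327e-04,
        3.40323124e-03, -6.26848930e-06]), 'position': array([ 0.16224978, -0.65459712,  0.23004687]), 'tool_rot': array([-1.08882769e-03,  9.92639021e-01,  1.21105691e-01,  2.92008286e-05]), 'ft_force': array([-0.15381526, -0.13667805,  0.23537783]), 'ft_torque': array([ 0.04187277,  0.00893028, -0.01066901]), 'gripper_force': 0.0, 'gripper_width': 0.08504058842306324}
0.0187
{"org": [0.14860745217603594, -0.011691731494756462, 1.6814316940416152], "rot": [-0.0812752172659972, 0.7168776739528379, -0.6882127763309945, 0.07644549784727823], "f": 564.5783914719611, "cx": 312.9574443965559, "cy": 251.22967856584418} {"org": [1.2013732064712837, 0.09641764014352026, 0.9909875524145627], "rot": [-0.225474718366692, 0.6207579675515797, 0.7066275099153188, -0.25396507501932014], "f": 444.69975400630454, "cx": 308.210506805501, "cy": 236.52098525055635}
```

View pics/top0.png

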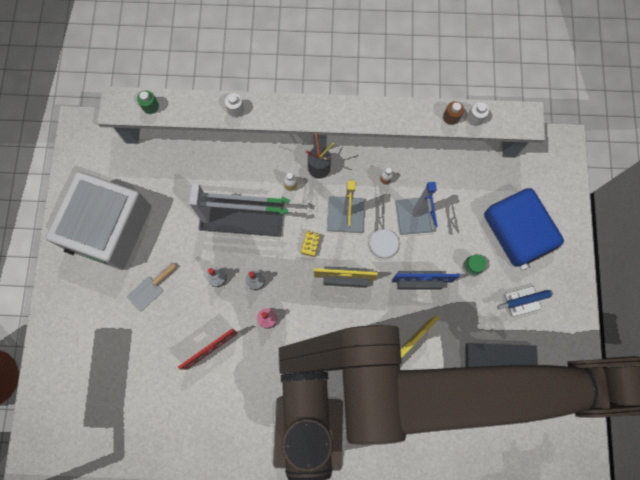

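View pics/sc0.png

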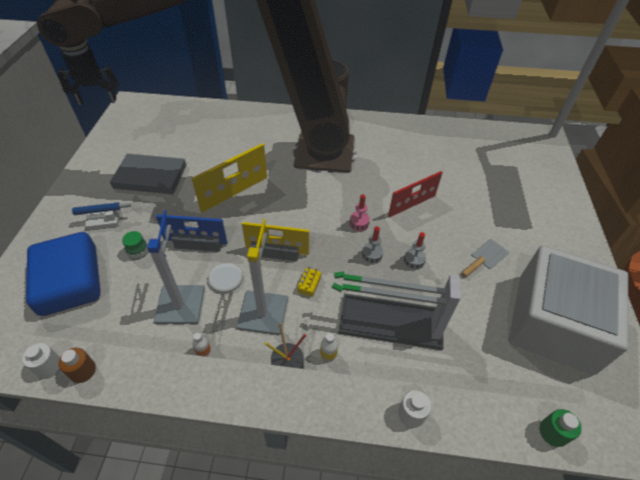

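The top view shows the following:
- **Drums:** two grey drums at (216,276) and (255,279), plus a pink look-alike at (267,318).
- **Palettes:** blue at (425,277), yellow at (345,273), a larger yellow at (415,340) near the base, and a red one at (208,348).
- **Yellow choice:** the palette at (345,273) stands in a block and is the smaller of the two yellow ones, so it fits the description.
- **Rail:** its mouth is the green end at (285,205).

I'll enlarge both views next.

```bash
sed -i 's/rot=np.array(c\["rotation"\])/q=c["rotation"]; rot=np.array(q) if np.ndim(q)==2 else R.from_quat([q[1],q[2],q[3],q[0]]).as_matrix()/' h.py
python3 - <<'E'
from plant import r
from h import *
snap(r,"top","top1"); snap(r,"scene","sc1")
crop("top1",180,150,300,210,"c1",2.66); crop("sc1",130,170,340,200,"c2",2.35)
for n,u,v in [("drumA",216,276),("drumB",255,279),("base",306,440),("blueblk",422,285),("yblk",347,282),("bigY",418,340)]: print(n,at("top1",u,v,0.1))
print(px("top1",[0,0,0]))
E
```

```text
drumA [0.42439733 0.27933276 0.1       ]
drumB [0.42026628 0.16787689 0.1       ]
base [-0.00934699  0.00399571  0.1       ]
blueblk [ 0.42228914 -0.30602308  0.1       ]
yblk [ 0.42225948 -0.09352884  0.1       ]
bigY [ 0.26742963 -0.29468017  0.1       ]
[308.04815418 432.95358506]
```

View pics/c1.png

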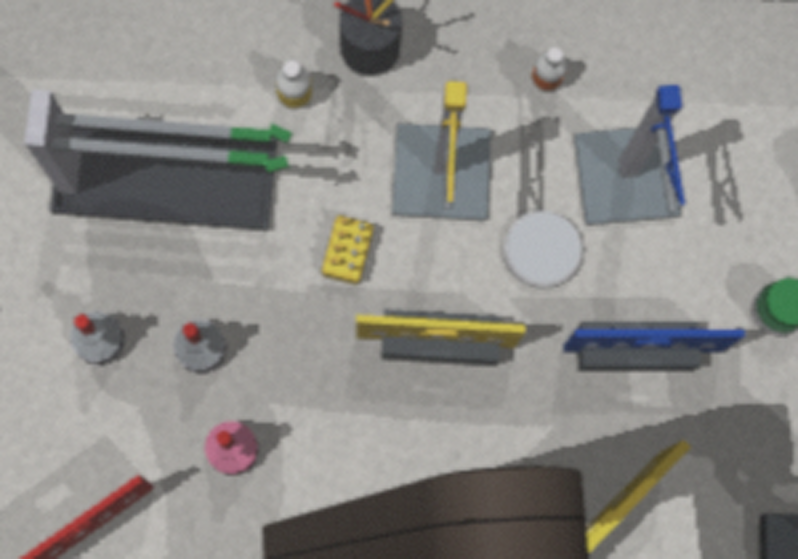

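View pics/c2.png

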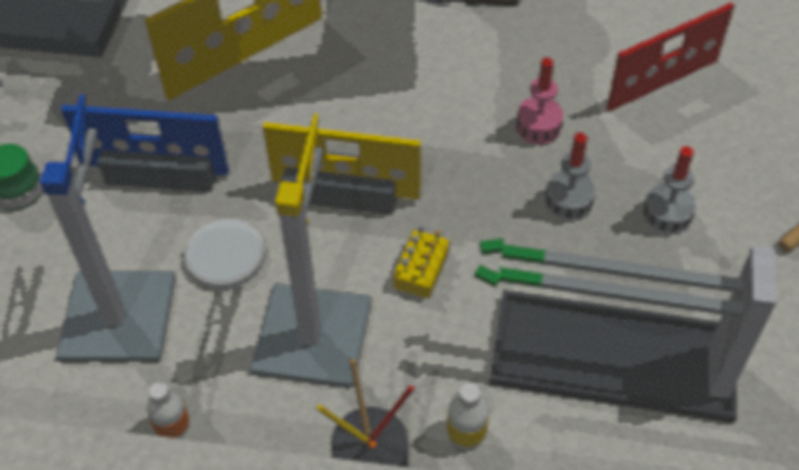

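The crops confirm the blue palette, the small yellow palette in its block, and two grey drums. The larger yellow one at c2 (235,45) is a decoy, and so is the pink drum. I'll triangulate from both views.

Run:
```python
from h import *
np.set_printoptions(precision=4,suppress=True)
T=lambda u,v:("top1",180+u/2.66,150+v/2.66)
S=lambda u,v:("sc1",130+u/2.35,170+v/2.35)
def m(n,t,s,z):
    a=T(*t);b=S(*s); print(n,"tri",tri([a,b]),"top",at(*a,z)[:2],"sc",at(*b,z)[:2])
m("rail-73",(230,143.5),(542.5,266),.15)
m("railplate",(68,134),(731,294),.15)
m("ycap",(455,90),(290,190),.262)
m("yfltip",(451,203),(316,117),.249)
m("bcap",(669,97),(57,176),.262)
m("bfltip",(682,203),(82,98),.249)
m("yL",(358,322),(421,141),.108)
m("yR",(525,330),(265,125),.108)
m("bL",(568,342),(219,117),.108)
m("bR",(743,334),(64,107),.108)
m("dA",(82,320),(687,152),.12)
m("dB",(191,329),(580,138),.12)
print(json.load(open("pics/top1.json"))["rot"])
```

```text
rail-73 tri [0.6287 0.1446 0.1494] top [0.6285 0.1435] sc [0.6289 0.1457]
railplate tri [0.6342 0.3217 0.1447] top [0.6321 0.317 ] sc [0.6375 0.3238]
ycap tri [ 0.6565 -0.0869  0.2654] top [ 0.6581 -0.0886] sc [ 0.6538 -0.0862]
yfltip tri [ 0.547  -0.087   0.2403] top [ 0.5449 -0.0884] sc [ 0.5544 -0.083 ]
bcap tri [ 0.6608 -0.3008  0.2557] top [ 0.6593 -0.3014] sc [ 0.6653 -0.2953]
bfltip tri [ 0.5552 -0.3161  0.2437] top [ 0.5542 -0.3163] sc [ 0.5597 -0.3118]
yL tri [0.4489 0.0023 0.1047] top [ 0.4486 -0.0004] sc [0.4515 0.0054]
yR tri [ 0.4474 -0.176   0.1036] top [ 0.4471 -0.1784] sc [ 0.4509 -0.1717]
bL tri [ 0.4381 -0.2273  0.0991] top [ 0.436  -0.2242] sc [ 0.4458 -0.226 ]
bR tri [ 0.452  -0.4086  0.1056] top [ 0.4522 -0.41  ] sc [ 0.454  -0.4051]
dA tri [0.4373 0.2942 0.1171] top [0.4366 0.2915] sc [0.4395 0.2956]
dB tri [0.4321 0.1778 0.117 ] top [0.4316 0.1756] sc [0.4345 0.1795]
[[0.041038520707332604, -0.9743024996684864, 0.22147342720492041], [-0.9991549974546658, -0.03951502710629895, 0.011307240784358352], [-0.0022651444812264443, -0.22175031403028003, -0.9751008498344936]]
```

Request:
apply_moves([
  [0.02,0.05,0.05],
  [0.03,0.06,0.04],
  [0.03,0.06,0.04],
  [0.03,0.06,0.03],
  [0.03,0.06,0.02],
  [0.03,0.06,0.02],
  [0.03,0.06,0.02],
  [0.03,0.06,0.02],
  [0.03,0.06,0],
  [0.03,0.06,0],
], claw=[-1,-1,-1,-1,-1,-1,-1,-1,-1,-1], turn=[0.022,0.022,0.022,0.022,0.022,0.022,0.022,0.022,0.022,0.022])

```text
clock: 1.03
position: [0.3078, -0.3588, 0.3523]
tool_rot: [0.001, 0.892, 0.452, 0.0]
ft_force: [0.5, 0.5, -0.2]
gripper_width: 0.0851
gripper_force: 0.0
```

Request:
apply_moves([
  [0.03,0.06,0],
  [0.03,0.06,0],
  [0.03,0.06,0],
  [0.03,0.06,0],
  [0.03,0.06,0],
  [0.03,0.06,0],
  [0.03,0.06,0],
  [0.02,0.06,0],
  [0.02,0.05,0],
  [0,0,0],
], claw=[-1,-1,-1,-1,-1,-1,-1,-1,-1,-1], turn=[0.022,0.022,0.022,0.022,0.022,0.022,0.022,0.022,0.022,0])

```text
clock: 1.87
position: [0.4331, -0.0914, 0.3513]
tool_rot: [-0.0, 0.71, 0.705, 0.001]
ft_force: [0.4, 0.1, -0.1]
gripper_width: 0.0852
gripper_force: 0.0
```

Run:
```python
from plant import r
from h import *
np.set_printoptions(precision=4,suppress=True)
snap(r,"wrist","w1"); snap(r,"top","top2")
print(np.array(r.camera("wrist")["T_tool_cam"]),json.load(open("pics/w1.json"))["f"],r.observe()["position"])
```

```text
[[ 0.0017 -0.9478 -0.319   0.0821]
 [ 1.      0.0021 -0.0009 -0.0005]
 [ 0.0015 -0.319   0.9478 -0.1417]
 [ 0.      0.      0.      1.    ]] 395.5136653754733 [ 0.4322 -0.0951  0.3512]
```

View pics/w1.png

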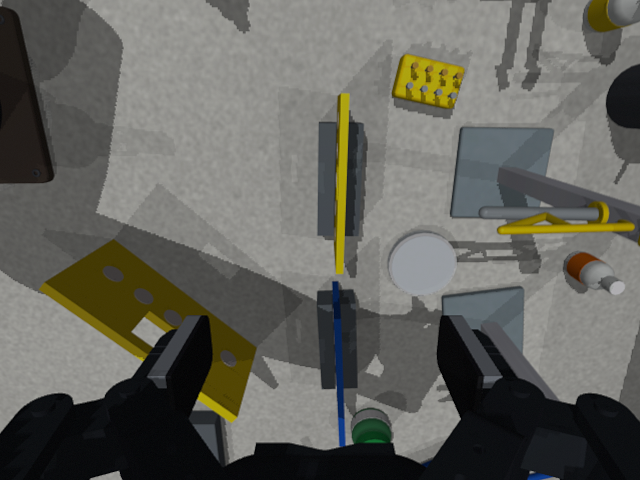

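The wrist view (right = +x, up = +y) shows four things:
- The yellow palette's top edge runs from (344,95) to (340,273).
- The blue palette's top edge runs from (337,283) down to about (342,445).
- The yellow peg runs from its tip at (482,212) to about (600,212).
- The petri dish is at (422,263).

Run:
```python
from h import *
np.set_printoptions(precision=4,suppress=True)
crop("w1",300,80,340,250,"c3",2.35)
for n,u,v,z in [("yL",344,95,.108),("yR",340,273,.108),("bL",337,283,.108),("bR",342.5,445,.108),("ypegtip",481,212,.2),("ypeg2",590,213,.2),("yflaptip",499,231,.246),("petri",422,263,.016)]: print(n,at("w1",u,v,z))
```

```text
yL [0.451  0.0002 0.108 ]
yR [ 0.4486 -0.1768  0.108 ]
bL [ 0.4455 -0.1883  0.108 ]
bR [ 0.4533 -0.4091  0.108 ]
ypegtip [ 0.5523 -0.0868  0.2   ]
ypeg2 [ 0.6357 -0.088   0.2   ]
yflaptip [ 0.5469 -0.0876  0.246 ]
petri [ 0.5587 -0.2031  0.016 ]
```

View pics/c3.png

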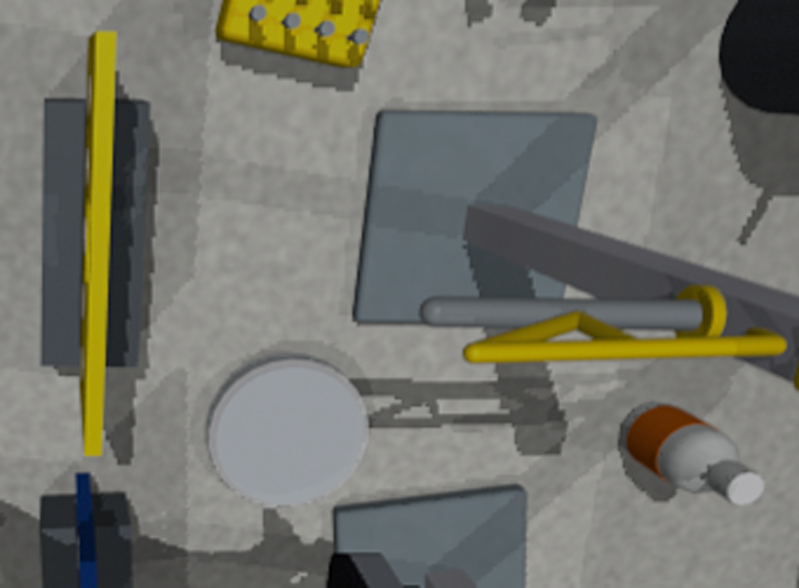

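Request:
apply_moves([
  [0.012,-0.038,-0.06],
  [0.011,-0.038,-0.06],
  [0.011,-0.038,-0.06],
  [0,0,-0.07],
  [0,0,-0.07],
  [0,0,-0.07],
  [0,0,-0.07],
  [0,0,-0.06],
  [0,0,-0.044],
  [0,0,0],
], claw=[-1,-1,-1,-1,-1,-1,-1,-1,-1,-1], turn=[0,0,0,0,0,0,0,0,0,0])

```text
clock: 2.85
position: [0.445, -0.1514, 0.0641]
tool_rot: [-0.005, 0.713, 0.701, -0.002]
ft_force: [-0.4, 0.7, -1.0]
gripper_width: 0.0854
gripper_force: 0.0
```

Request:
apply_moves([
  [0,0,0],
  [0,0,0],
  [0,0,0],
  [0,0,0],
  [0,0,0],
  [0,0,0],
  [0,0,0],
  [0,0,0],
], claw=[0.3,0.6,0.8,1,1,1,1,1], turn=[0,0,0,0,0,0,0,0], newtons=60)

```text
clock: 3.52
position: [0.4498, -0.1525, 0.0703]
tool_rot: [0.001, 0.712, 0.702, 0.0]
ft_force: [-0.2, -0.2, 4.1]
gripper_width: 0.0071
gripper_force: 59.1
```

Request:
apply_moves([
  [0,0,0.03],
  [0,0,0.05],
  [0,0,0.06],
  [0,0,0.05],
  [0.02,0.001,0.036],
  [0.05,0,0],
  [0.05,0,0],
  [0.02,0,0],
  [0,0,0],
], claw=[1,1,1,1,1,1,1,1,1], turn=[0,0,0,0,0,0,0,0,0], newtons=80)

```text
clock: 4.27
position: [0.5203, -0.1515, 0.1816]
tool_rot: [-0.0, 0.712, 0.702, -0.0]
ft_force: [0.2, -0.2, -0.9]
gripper_width: 0.0068
gripper_force: 78.6
```

Run:
```python
from plant import r
from h import *
snap(r,"wrist","w2"); snap(r,"scene","sc2"); snap(r,"top","top3")
i=cv2.imread("pics/sc2.png")[130:370,130:430]; j=cv2.imread("pics/w2.png")
i=cv2.resize(i,(400,320)); j=cv2.resize(j,(400,300)); c=np.zeros((320,800,3),np.uint8); c[:,:400]=i; c[:300,400:]=j; cv2.imwrite("pics/v3.png",c)
print(r.observe()["position"],r.observe()["tool_rot"])
```

```text
[ 0.51800764 -0.151245    0.1810614 ] [-1.40986002e-03  7.12219926e-01  7.01954657e-01 -6.70162816e-04]
```

View pics/v3.png

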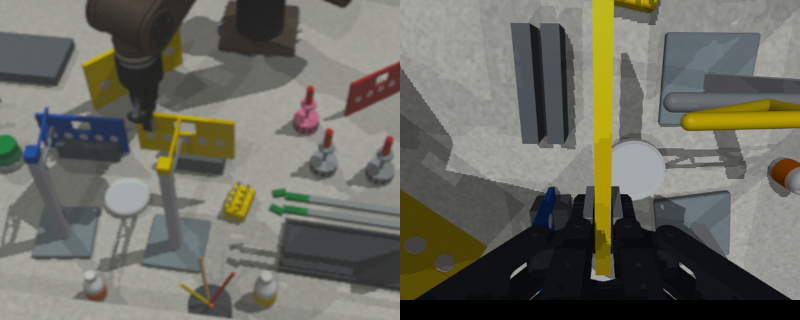

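The palette is held level and upright. In the wrist half of the image the peg tip is at about (429,162) full-resolution. Next is the insertion.

Run:
```python
from h import *
print(at("w2",427,162,.2),at("w2",575,165,.2)); print("expected hole px",px("w2",[.518,-.088,.19]))
```

```text
[ 0.55236958 -0.08631715  0.2       ] [ 0.59818828 -0.08776954  0.2       ]
expected hole px [316.500184   164.25450986]
```

Request:
apply_moves([
  [0.03,0,0],
  [0.03,0,0],
  [0.03,0,0],
  [0.03,0,0],
  [0.03,0,0],
  [0.03,0,0],
  [0.03,0,0],
  [0.012,0,0],
  [0,0,0],
], claw=[1,1,1,1,1,1,1,1,1], turn=[0,0,0,0,0,0,0,0,0])

```text
clock: 5.17
position: [0.6302, -0.1517, 0.1818]
tool_rot: [-0.0, 0.712, 0.702, -0.0]
ft_force: [0.2, 0.1, -1.3]
gripper_width: 0.0065
gripper_force: 78.6
```

Run:
```python
from plant import r
from h import *
snap(r,"wrist","w3"); snap(r,"scene","sc3"); snap(r,"top","top4")
i=cv2.imread("pics/sc3.png")[170:350,180:405]; j=cv2.imread("pics/w3.png")
i=cv2.resize(i,(400,320)); j=cv2.resize(j,(400,300)); c=np.zeros((320,800,3),np.uint8); c[:,:400]=i; c[:300,400:]=j; cv2.imwrite("pics/v4.png",c)
print(r.observe()["position"],r.observe()["ft_force"])
```

```text
[ 0.62918    -0.15163036  0.1819584 ] [-0.35212946  0.33570472 -2.5829696 ]
```

View pics/v4.png

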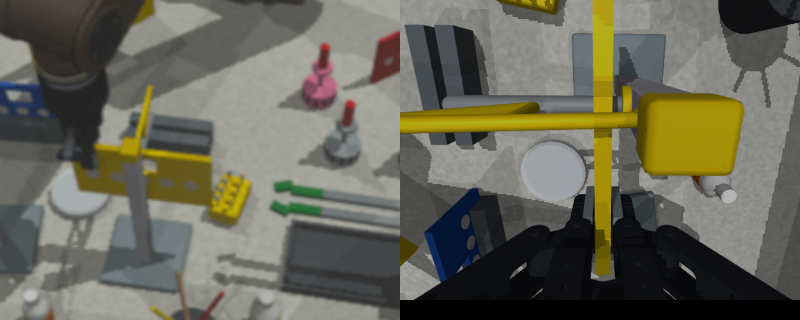

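Request:
apply_moves([
  [0,0,-0.011],
  [0,0,0],
  [0,0,0],
  [0,0,0],
  [0,0,0],
  [0,0,0],
  [0,0,0],
  [0,0,0.03],
  [0,0,0.06],
  [0,0,0.06],
], claw=[1,1,0.5,-1,-1,-1,-1,-1,-1,-1], turn=[0,0,0,0,0,0,0,0,0,0])

```text
clock: 6.15
position: [0.6293, -0.1512, 0.2506]
tool_rot: [-0.002, 0.712, 0.702, -0.001]
ft_force: [0.8, 0.7, 0.0]
gripper_width: 0.0855
gripper_force: 0.0
```

Request:
apply_moves([
  [0,0,0.07],
  [0,0,0.07],
  [-0.03,-0.04,0.06],
  [-0.05,-0.065,0],
  [-0.05,-0.065,0],
  [-0.05,-0.065,0],
  [-0.05,-0.065,0],
  [-0.05,-0.065,0],
  [-0.05,-0.065,0],
  [-0.05,-0.066,0],
], claw=[-1,-1,-1,-1,-1,-1,-1,-1,-1,-1], turn=[0,0,0,0,0,0,0,0,0,0])

```text
clock: 6.98
position: [0.4389, -0.4008, 0.352]
tool_rot: [0.0, 0.712, 0.702, 0.0]
ft_force: [0.8, 0.3, 0.6]
gripper_width: 0.0857
gripper_force: 0.0
```

Request:
apply_moves([
  [0,0,0],
  [0,0,0],
], claw=[-1,-1], turn=[0.02,0])

```text
clock: 7.15
position: [0.4387, -0.4015, 0.3516]
tool_rot: [-0.0, 0.691, 0.723, 0.0]
ft_force: [1.7, -0.2, 0.2]
gripper_width: 0.0857
gripper_force: 0.0
```

Run:
```python
from plant import r
from h import *
snap(r,"wrist","w4"); snap(r,"scene","sc4"); snap(r,"top","top5")
i=cv2.imread("pics/sc4.png")[170:350,200:400]; j=cv2.imread("pics/w4.png")[:440]
i=cv2.resize(i,(240,216)); c=np.zeros((440,800,3),np.uint8); c[:216,:160]=i[:,:160]; c[:,160:]=j; cv2.imwrite("pics/v5.png",c)
print(r.observe()["position"],r.observe()["tool_rot"])
```

```text
[ 0.44077572 -0.3990559   0.35184469] [-3.63304299e-05  6.90051531e-01  7.23760213e-01  1.94362564e-04]
```

View pics/v5.png

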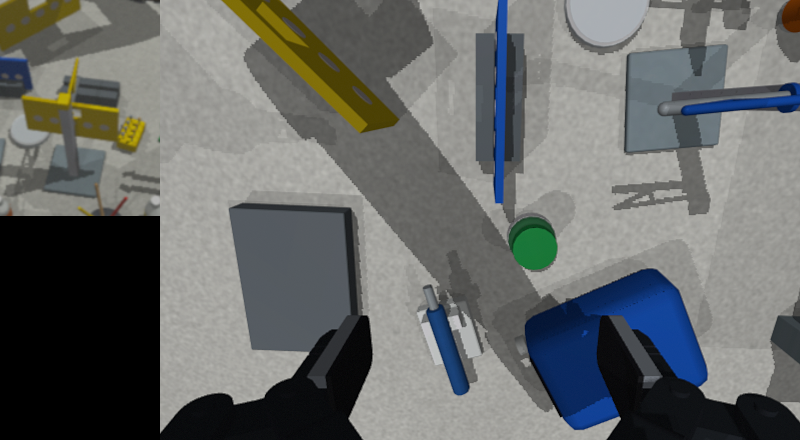

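The yellow palette hangs on its peg. In w4 coordinates (u minus 160), the blue plate's top edge runs from (342,0) to its −y end at (339,202), and the blue peg tip is at (500,109). The green jar is at (373,245), close to the plate's −y end.

Run:
```python
from h import *
np.set_printoptions(precision=4,suppress=True)
i=cv2.imread("pics/w4.png")
hsv=cv2.cvtColor(i,cv2.COLOR_BGR2HSV); m=((hsv[:,:,0]>100)&(hsv[:,:,0]<125)&(hsv[:,:,1]>180))
for v in (5,30,60,90,120,150,180,195,200):
    us=np.where(m[v,320:360])[0]+320; u=us.mean() if len(us) else np.nan; print(v,us.min() if len(us) else 0,us.max() if len(us) else 0,at("w4",u,v,.108))
print("end",at("w4",339,202,.108),"tip",at("w4",499,109,.2),at("w4",600,96,.2),"jar",at("w4",373,249,.06))
```

```text
5 338 346 [ 0.4454 -0.2369  0.108 ]
30 336 345 [ 0.4452 -0.2562  0.108 ]
60 335 345 [ 0.4462 -0.2801  0.108 ]
90 335 345 [ 0.4477 -0.3052  0.108 ]
120 334 344 [ 0.4483 -0.3314  0.108 ]
150 334 344 [ 0.4499 -0.3588  0.108 ]
180 334 342 [ 0.4506 -0.3876  0.108 ]
195 335 342 [ 0.452  -0.4025  0.108 ]
200 336 342 [ 0.4528 -0.4076  0.108 ]
end [ 0.4529 -0.4096  0.108 ] tip [ 0.5572 -0.3159  0.2   ] [ 0.6258 -0.3041  0.2   ] jar [ 0.4981 -0.4749  0.06  ]
```

Request:
apply_moves([
  [0.01,0.015,-0.06],
  [0.011,0.016,-0.07],
  [0,0,-0.07],
  [0,0,-0.07],
  [0,0,-0.07],
  [0,0,-0.07],
  [0,0,-0.07],
  [0,0,-0.055],
  [0,0,-0.03],
  [0,0,0],
], claw=[-1,-1,-1,-1,-1,-1,-1,-1,-1,-1], turn=[0,0,0,0,0,0,0,0,0,0])

```text
clock: 8.13
position: [0.4496, -0.3802, 0.0645]
tool_rot: [-0.005, 0.689, 0.724, 0.001]
ft_force: [-0.1, 0.3, -0.6]
gripper_width: 0.0855
gripper_force: 0.0
```

Request:
apply_moves([
  [0,0,0],
  [0,0,0],
  [0,0,0],
  [0,0,0],
  [0,0,0],
  [0,0,0],
  [0,0,0],
  [0,0,0],
], claw=[0.3,0.6,0.8,1,1,1,1,1], turn=[0,0,0,0,0,0,0,0], newtons=60)

```text
clock: 8.8
position: [0.4514, -0.3847, 0.0703]
tool_rot: [0.001, 0.69, 0.724, 0.0]
ft_force: [0.8, -0.0, 2.5]
gripper_width: 0.0071
gripper_force: 59.2
```

Request:
apply_moves([
  [0,0,0.03],
  [0,0,0.05],
  [0,0,0.06],
  [0,0,0.05],
  [0.01,0,0.036],
  [0.04,0,0],
  [0.05,0.001,0],
  [0.05,0,0],
  [0.024,0,0],
  [0,0,0],
], claw=[1,1,1,1,1,1,1,1,1,1], turn=[0,0,0,0,0.01,0.012,0.012,0,0,0], newtons=80)

```text
clock: 9.63
position: [0.5393, -0.3832, 0.1813]
tool_rot: [-0.0, 0.65, 0.76, 0.0]
ft_force: [-0.8, 0.6, -1.3]
gripper_width: 0.0073
gripper_force: 79.0
```

Run:
```python
from plant import r
from h import *
snap(r,"wrist","w5"); snap(r,"top","top6")
cv2.imwrite("pics/v6.png",cv2.imread("pics/w5.png")[:400])
print(r.observe()["position"],r.observe()["tool_rot"])
```

```text
[ 0.53723069 -0.3832594   0.18109015] [-1.22084308e-03  6.49967978e-01  7.59960550e-01 -3.13769407e-04]
```

View pics/v6.png

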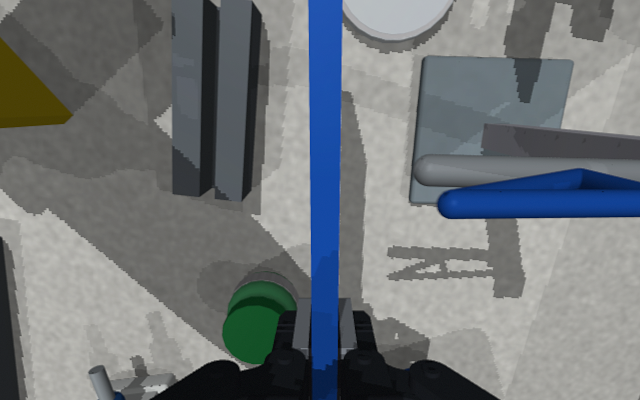

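The plate is vertical and square to the peg, which runs from its tip at (414,170) to (630,171).

Run:
```python
from h import *
a=at("w5",414,170,.2);b=at("w5",625,171,.2); d=(b-a)/np.linalg.norm(b-a); print(a,b,np.degrees(np.arctan2(d[1],d[0])))
pp=a+.072*d; th=np.arctan2(d[1],d[0])
print("peg",pp,"grip target",pp+.003*d-.064*np.array([-d[1],d[0],0]))
```

```text
[ 0.55635181 -0.31637798  0.2       ] [ 0.62097885 -0.30634853  0.2       ] 8.821340892563748
peg [ 0.62750015 -0.3053365   0.2       ] grip target [ 0.64027931 -0.3681194   0.2       ]
```

Request:
apply_moves([
  [0.026,0.004,0],
  [0.026,0.004,0],
  [0.026,0.004,0],
  [0.026,0.004,0],
  [0.026,0.004,0],
  [0.026,0.004,0],
  [0.026,0.004,0],
  [0.025,0.003,0],
  [0,0,0],
  [0,0,-0.011],
], claw=[1,1,1,1,1,1,1,1,1,1], turn=[0,0,0,0,0,0,0,0,0,0])

```text
clock: 10.57
position: [0.6409, -0.3687, 0.1776]
tool_rot: [0.001, 0.65, 0.76, -0.0]
ft_force: [0.2, -0.1, -1.4]
gripper_width: 0.007
gripper_force: 79.1
```

Run:
```python
from plant import r
from h import *
snap(r,"wrist","w6"); snap(r,"scene","sc5")
i=cv2.imread("pics/sc5.png")[170:370,120:370]; j=cv2.imread("pics/w6.png")
i=cv2.resize(i,(400,320)); j=cv2.resize(j,(400,300)); c=np.zeros((320,800,3),np.uint8); c[:,:400]=i; c[:300,400:]=j; cv2.imwrite("pics/v7.png",c)
print(r.observe()["position"],r.observe()["ft_force"])
```

```text
[ 0.6407025  -0.36873317  0.1773375 ] [ 0.31028005 -0.6773359  -1.3658434 ]
```

View pics/v7.png

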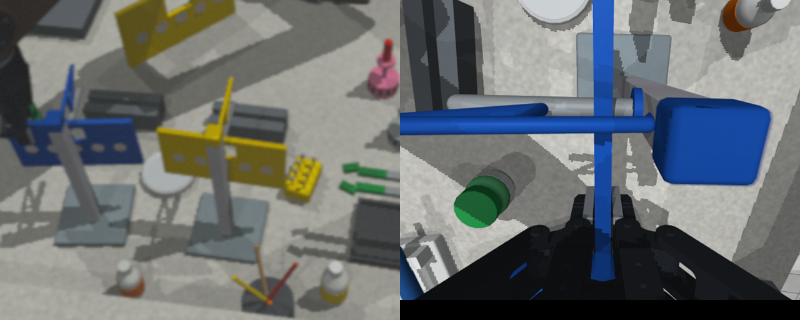

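Request:
apply_moves([
  [0,0,0],
  [0,0,0],
  [0,0,0],
  [0,0,0],
  [0,0,0],
  [0,0,0.03],
  [0,0,0.06],
  [0,0,0.08],
  [0,0,0.08],
  [0,0,0.08],
], claw=[0.5,-1,-1,-1,-1,-1,-1,-1,-1,-1], turn=[0,0,0,0,0,0,0,0,0,0])

```text
clock: 11.5
position: [0.6411, -0.3679, 0.3448]
tool_rot: [0.0, 0.65, 0.76, -0.0]
ft_force: [0.1, -0.7, 0.2]
gripper_width: 0.0855
gripper_force: 0.0
```

Request:
apply_moves([
  [-0.02,0.05,0.02],
  [-0.028,0.07,0],
  [-0.028,0.07,0],
  [-0.028,0.07,0],
  [-0.028,0.07,0],
  [-0.028,0.07,0],
  [-0.028,0.07,0],
  [-0.028,0.07,0],
  [-0.028,0.07,0],
  [-0.028,0.07,0],
], claw=[-1,-1,-1,-1,-1,-1,-1,-1,-1,-1], turn=[-0.005,-0.005,-0.005,-0.005,-0.005,-0.005,-0.005,-0.005,-0.005,-0.005])

```text
clock: 12.33
position: [0.5043, -0.0266, 0.3534]
tool_rot: [0.001, 0.708, 0.706, 0.001]
ft_force: [0.6, 0.3, 0.4]
gripper_width: 0.085
gripper_force: 0.0
```

Request:
apply_moves([
  [-0.028,0.07,0],
  [-0.028,0.07,0],
  [-0.028,0.07,0],
  [-0.028,0.07,0],
  [-0.028,0.07,0],
  [0,0.007,0],
  [0,0,0],
  [0,0,0],
], claw=[-1,-1,-1,-1,-1,-1,-1,-1], turn=[0,0,0,0,0,0,0,0])

```text
clock: 13.0
position: [0.4354, 0.1502, 0.3528]
tool_rot: [0.001, 0.708, 0.707, 0.0]
ft_force: [0.5, 0.4, -0.5]
gripper_width: 0.0854
gripper_force: 0.0
```

Run:
```python
from plant import r
from h import *
snap(r,"wrist","w7"); snap(r,"scene","sc6"); snap(r,"top","top7")
i=cv2.imread("pics/sc6.png")[190:350,130:320]; t=cv2.imread("pics/top7.png")[200:480,280:600]; j=cv2.imread("pics/w7.png")
c=np.zeros((600,800,3),np.uint8); c[:480,160:]=j; c[:135,:160]=cv2.resize(i,(160,135)); c[140:280,:160]=cv2.resize(t,(160,140)); cv2.imwrite("pics/v8.png",c[:480])
print(r.observe()["position"],r.observe()["tool_rot"])
```

```text
[0.4358391  0.14916136 0.35200385] [ 1.61981442e-04  7.08617623e-01  7.05592683e-01 -5.96145486e-05]
```

View pics/v8.png

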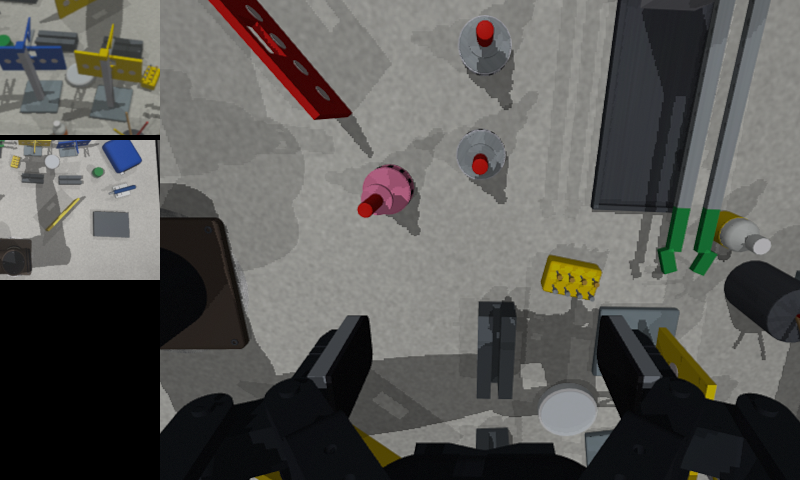

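Both palettes hang with flaps down. No third drum shows up, only A (w7 324,46) and B (322,155). In w7, B's grip top is at about (320,167), A's at about (325,29), and the rail mouth is at about (525,262). I'll enlarge the rail and the drums.

Run:
```python
from h import *
a=cv2.imread("pics/w7.png"); 
c=np.zeros((580,800,3),np.uint8)
c[:560,:480]=cv2.resize(a[140:280,480:600],None,fx=4,fy=4,interpolation=cv2.INTER_CUBIC)
c[:300,500:800]=cv2.resize(a[120:195,285:360],None,fx=4,fy=4,interpolation=cv2.INTER_CUBIC)
c[300:580,500:780]=cv2.resize(a[5:75,290:360],None,fx=4,fy=4,interpolation=cv2.INTER_CUBIC)
cv2.imwrite("pics/v9.png",c)
```

```text
(no output)
```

View pics/v9.png

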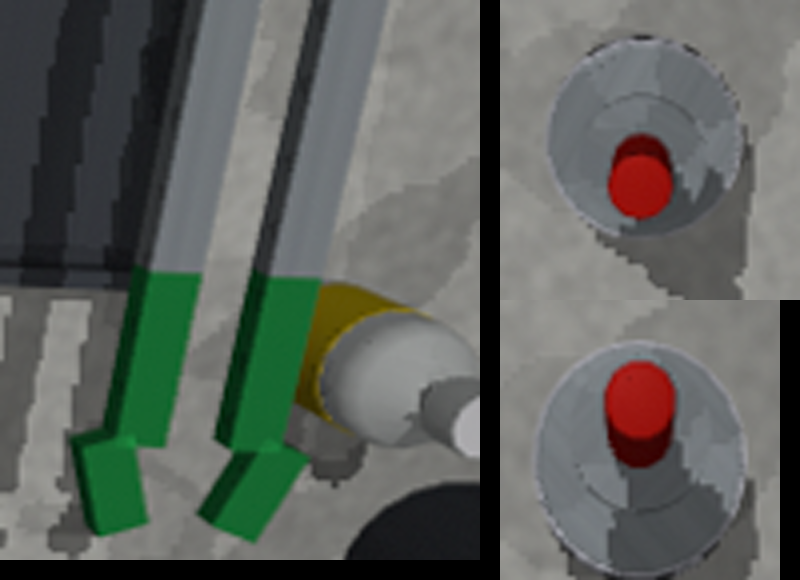

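Run:
```python
from h import *
np.set_printoptions(precision=4,suppress=True)
W=lambda u,v,z:at("w7",u,v,z)
B=W(320,166.5,.12);A=W(325,29.25,.12)
print("B",B,"collarB",W(285+141/4,120+137/4,.075),"A",A,"bodyB",W(285+145/4,120+137/4,.03),"bodyA",W(290+140/4,5+159/4,.03))
b=W(538.6,208.75,.15);m=W(529.75,251.9,.15);t=W(554.1,140,.15)
print(b,m,t,np.linalg.norm(b-m), np.degrees(np.arctan2(-(t-m)[0],(t-m)[1])))
d=(t-m)/np.linalg.norm(t-m); print("d",d,"mid",m+.115*d,"mid from b",b+.073*d)
print("width check",W(480+202/4,140+273/4,.15),W(480+267/4,140+277/4,.15))
i=cv2.imread("pics/sc6.png");k=lambda q:px("sc6",q)
print("sc px of bound, mouth",k(b),k(m))
```

```text
B [0.4309 0.1779 0.12  ] collarB [0.4308 0.184  0.075 ] A [0.4355 0.2935 0.12  ] bodyB [0.4315 0.1789 0.03  ] bodyA [0.4357 0.2935 0.03  ]
[0.627  0.1447 0.15  ] [0.626  0.1034 0.15  ] [0.6298 0.2047 0.15  ] 0.04128927410836276 -2.1421577796474405
d [0.0374 0.9993 0.    ] mid [0.6303 0.2183 0.15  ] mid from b [0.6298 0.2176 0.15  ]
width check [0.6197 0.1451 0.15  ] [0.6344 0.1442 0.15  ]
sc px of bound, mouth [360.463  282.4484] [342.3161 280.0932]
```

Request:
apply_moves([
  [-0.009,0.03,-0.02],
  [0,0.029,-0.05],
  [0,0,-0.08],
  [0,0,-0.08],
  [0,0,-0.08],
  [0,0,-0.07],
  [0,0,-0.06],
  [0,0,-0.05],
  [0,0,-0.046],
  [0,0,0],
], claw=[-0.3,-0.2,-0.1,-0.1,-0.1,-0.1,-0.1,-0.1,-0.1,-0.1], turn=[0,0,0,0,0,0,0,0,0,0])

```text
clock: 13.98
position: [0.4274, 0.1778, 0.0788]
tool_rot: [-0.003, 0.709, 0.705, -0.004]
ft_force: [-0.5, -0.8, 0.2]
gripper_width: 0.0465
gripper_force: 0.0
```

Request:
apply_moves([
  [0,0,0],
  [0,0,0],
  [0,0,0],
  [0,0,0],
  [0,0,0],
  [0,0,0],
], claw=[0.3,0.5,1,1,1,1], turn=[0,0,0,0,0,0], newtons=40)

```text
clock: 14.48
position: [0.4322, 0.1799, 0.0857]
tool_rot: [0.001, 0.708, 0.706, 0.001]
ft_force: [-0.3, -1.7, 4.5]
gripper_width: 0.0152
gripper_force: 39.5
```

Run:
```python
from h import *
print("dropper_a",tri([("top1",180+291/2.66,150+68/2.66),("sc1",130+467/2.35,170+395/2.35)]), "bur",at("top1",180+349/2.66,150+245/2.66,.048))
```

```text
dropper_a [0.74030901 0.08647916 0.08495194] bur [0.54723812 0.01361359 0.048     ]
```

Request:
apply_moves([
  [0,0,0.03],
  [0,0,0.06],
  [0,0,0.076],
  [0.044,-0.063,0],
  [0.045,-0.063,0],
  [0.045,-0.063,0],
  [0.045,-0.064,0],
  [0.07,0,0],
  [0.07,0,0],
  [0.068,0,0],
], claw=[1,1,1,1,1,1,1,1,1,1], turn=[0,0,0,0,0,0,0,0,0,0], newtons=60)

```text
clock: 15.32
position: [0.6255, 0.0525, 0.1664]
tool_rot: [-0.0, 0.708, 0.706, -0.0]
ft_force: [-0.6, -1.0, -0.2]
gripper_width: 0.0149
gripper_force: 58.7
```

Request:
apply_moves([
  [0,0,0],
  [0,0,0],
  [0,0,0],
], claw=[1,1,1], turn=[-0.01,0,0])

```text
clock: 15.57
position: [0.6236, 0.0535, 0.1659]
tool_rot: [-0.001, 0.719, 0.695, -0.001]
ft_force: [-0.2, -0.1, -0.8]
gripper_width: 0.0144
gripper_force: 58.9
```

Run:
```python
from plant import r
from h import *
snap(r,"wrist","w8"); snap(r,"scene","sc7"); snap(r,"top","top8")
c=np.zeros((480,800,3),np.uint8); a=cv2.imread("pics/w8.png"); b=cv2.imread("pics/sc7.png")[190:330,290:490]
c[:400,:400]=cv2.resize(a[80:400,180:500],(400,400)); c[:280,400:]=cv2.resize(b,(400,280)); cv2.imwrite("pics/v10.png",c[:400])
print(r.observe()["position"],r.observe()["tool_rot"],r.observe()["gripper_width"])
```

```text
[0.62332561 0.05366746 0.16690063] [-1.68699794e-04  7.18607182e-01  6.95416186e-01 -1.32779224e-04] 0.014353674081607577
```

View pics/v10.png

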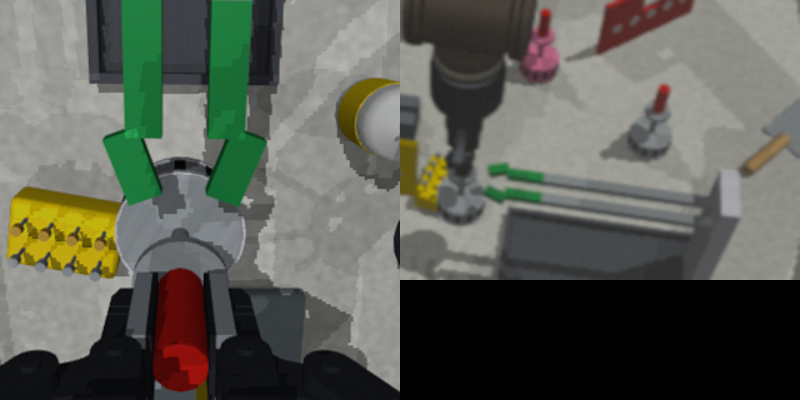

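The drum hangs upright in the grip. The slot's mouth middle is at w8 (329,188) and the slot at the top of the view is at (330,84). I'll check the line.

Run:
```python
from h import *
m=at("w8",328.8,188,.15);t=at("w8",330.4,84,.15);d=(t-m)/np.linalg.norm(t-m);print(m,t,d)
k=json.load(open("pics/w8.json"));print("px of tool axis at collar z",px("w8",[.6235,.0537,.155]),px("w8",[.6235,.0537,.112]))
```

```text
[0.62646978 0.10402713 0.15      ] [0.62813613 0.14308753 0.15      ] [0.04262202 0.99909127 0.        ]
px of tool axis at collar z [325.20592601 305.66945002] [325.30839907 267.14758846]
```

Request:
apply_moves([
  [0.0035,0.04,0],
  [0.0015,0.04,0],
  [0.0015,0.04,0],
  [0.002,0.05,0],
  [0.002,0.05,0],
  [0.002,0.05,0],
  [0.002,0.05,0],
  [0.002,0.05,0],
  [0.002,0.05,0],
  [0.0005,0.011,0],
], claw=[1,1,1,1,1,1,1,1,1,1], turn=[0,0,0,0,0,0,0,0,0,0])

```text
clock: 16.55
position: [0.6326, 0.2725, 0.1676]
tool_rot: [-0.0, 0.718, 0.696, 0.001]
ft_force: [-0.2, -0.1, -1.0]
gripper_width: 0.0145
gripper_force: 58.9
```

Request:
apply_moves([
  [0,0,0],
  [0,0,-0.003],
  [0,0,0],
], claw=[1,1,1], turn=[0,0,0])

```text
clock: 16.8
position: [0.6337, 0.268, 0.1658]
tool_rot: [0.0, 0.719, 0.695, 0.0]
ft_force: [0.0, 1.3, 0.7]
gripper_width: 0.0146
gripper_force: 59.2
```

Run:
```python
from plant import r
from h import *
snap(r,"wrist","w9"); snap(r,"scene","sc8"); snap(r,"top","top9")
c=np.zeros((480,800,3),np.uint8); a=cv2.imread("pics/w9.png"); b=cv2.imread("pics/sc8.png")[190:330,290:490]
c[:400,:400]=cv2.resize(a[80:400,180:500],(400,400)); c[:280,400:]=cv2.resize(b,(400,280)); cv2.imwrite("pics/v11.png",c[:400])
o=r.observe();print(o["position"],o["ft_force"],o["gripper_width"])
```

```text
[0.63383332 0.26786991 0.16581372] [-1.63892672  0.66288827  1.12866424] 0.014509067900562436
```

View pics/v11.png

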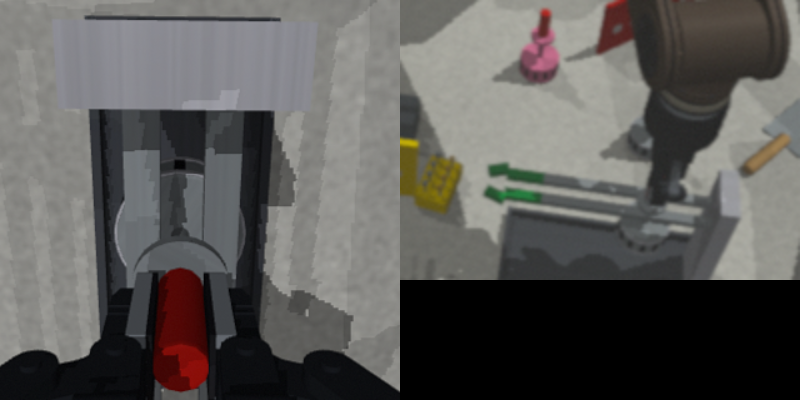

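Request:
apply_moves([
  [0,0,0],
  [0,0,0],
  [0,0,0],
  [0,0,0.03],
  [0,0,0.05],
  [0,0,0.07],
  [0,0,0.07],
  [-0.02,-0.005,0.05],
  [-0.06,-0.018,0],
  [-0.06,-0.018,0],
], claw=[0.3,-0.2,-0.2,-0.2,-0.2,-0.2,-0.2,-0.2,-0.2,-0.2], turn=[0,0,0,0,0,0,0,0,0,0])

```text
clock: 17.78
position: [0.5648, 0.2483, 0.3049]
tool_rot: [0.002, 0.719, 0.695, 0.003]
ft_force: [-0.2, -0.2, 0.8]
gripper_width: 0.051
gripper_force: 0.0
```

Request:
apply_moves([
  [-0.06,-0.018,0],
  [-0.06,-0.018,0],
  [-0.06,-0.018,0],
  [-0.06,-0.018,0],
  [-0.016,-0.004,0],
  [0,0,0],
  [0,0,0],
], claw=[-0.2,-0.2,-0.2,-0.2,-0.2,-0.2,-0.2], turn=[0.01,0,0,0,0,0,0])

```text
clock: 18.37
position: [0.4364, 0.2105, 0.3017]
tool_rot: [0.001, 0.708, 0.706, 0.001]
ft_force: [0.9, 0.9, 0.1]
gripper_width: 0.051
gripper_force: 0.0
```

Run:
```python
from plant import r
from h import *
snap(r,"wrist","w10"); snap(r,"scene","sc9"); snap(r,"top","top10")
c=np.zeros((480,800,3),np.uint8); a=cv2.imread("pics/w10.png"); b=cv2.imread("pics/sc9.png")[180:340,130:490]
c[:,:400]=cv2.resize(a,(400,300))[:1]*0 if 0 else 0
c[:300,:400]=cv2.resize(a,(400,300)); c[:178,400:]=cv2.resize(b,(400,178)); cv2.imwrite("pics/v12.png",c[:300])
o=r.observe();print(o["position"])
hsv=cv2.cvtColor(a,cv2.COLOR_BGR2HSV); m=(((hsv[:,:,0]<6)|(hsv[:,:,0]>175))&(hsv[:,:,1]>200)&(hsv[:,:,2]>60)).astype(np.uint8)
n,l,s,ce=cv2.connectedComponentsWithStats(m); print([(s[i].tolist(),ce[i].round(1)) for i in range(1,n) if s[i][4]>60])
```

```text
[0.43697076 0.21049221 0.30065192]
[([0, 14, 148, 179, 6148], array([69.5, 87. ])), ([314, 95, 19, 20, 295], array([323. , 104.3])), ([590, 134, 50, 29, 1097], array([616.5, 146.7])), ([157, 167, 24, 15, 87], array([168.8, 173.8])), ([186, 265, 28, 31, 446], array([198.6, 280.2]))]
```

View pics/v12.png

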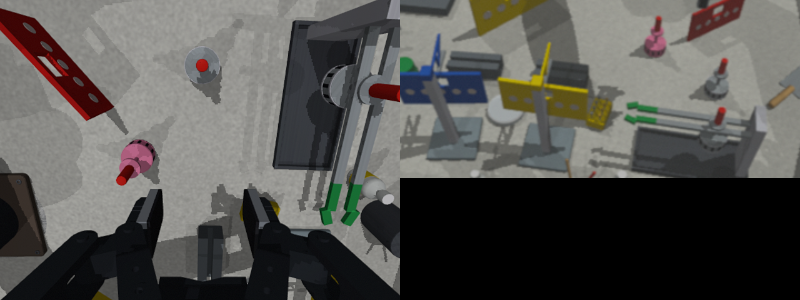

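Drum B hangs in the rail. Drum A's grip top is at w10 (323,104.5), almost straight below the camera.

Run:
```python
from h import *
print(at("w10",323,104.5,.12),at("w10",202*1.6,66*1.6,.03))
```

```text
[0.43531308 0.29348766 0.12      ] [0.43539217 0.29275013 0.03      ]
```

Request:
apply_moves([
  [0,0.04,0],
  [0,0.06,-0.02],
  [0,0.05,-0.05],
  [0,0.017,-0.07],
  [0,0,-0.07],
  [0,0,-0.07],
  [0,0,-0.06],
  [0,0,-0.05],
  [0,0,-0.043],
  [0,0,0],
], claw=[-0.1,-0.1,-0.1,-0.1,-0.1,-0.1,-0.1,-0.1,-0.1,-0.1], turn=[0,0,0,0,0,0,0,0,0,0])

```text
clock: 19.35
position: [0.4329, 0.2924, 0.0781]
tool_rot: [-0.002, 0.708, 0.706, -0.005]
ft_force: [-1.3, -0.4, -0.2]
gripper_width: 0.0467
gripper_force: 0.0
```

Request:
apply_moves([
  [0,0,0],
  [0,0,0],
  [0,0,0],
  [0,0,0],
  [0,0,0],
  [0,0,0],
], claw=[0.3,0.5,1,1,1,1], turn=[0,0,0,0,0,0], newtons=60)

```text
clock: 19.85
position: [0.437, 0.2943, 0.0855]
tool_rot: [0.001, 0.708, 0.706, 0.002]
ft_force: [0.6, 0.6, 3.2]
gripper_width: 0.0144
gripper_force: 58.6
```

Request:
apply_moves([
  [0,0,0.03],
  [0,0,0.06],
  [0,0,0.076],
  [0.025,-0.069,0],
  [0.024,-0.069,0],
  [0.024,-0.069,0],
  [0.024,-0.069,0],
  [0.024,-0.069,0],
  [0.024,-0.069,0],
  [0.024,-0.067,0],
], claw=[1,1,1,1,1,1,1,1,1,1], turn=[0,0,0,0,0,0,0,0,0,0])

```text
clock: 20.68
position: [0.5203, 0.0516, 0.167]
tool_rot: [0.0, 0.708, 0.706, 0.0]
ft_force: [0.7, 0.5, -1.5]
gripper_width: 0.0143
gripper_force: 58.7
```

Request:
apply_moves([
  [0.05,0,0],
  [0.06,0,0],
  [0.06,0,0],
  [0.039,0,0],
  [0,0,0],
  [0,0,0],
  [0,0,0],
], claw=[1,1,1,1,1,1,1], turn=[-0.01,0,0,0,0,0,0])

```text
clock: 21.27
position: [0.6238, 0.0535, 0.1663]
tool_rot: [-0.001, 0.719, 0.695, -0.001]
ft_force: [-1.1, 0.1, -1.0]
gripper_width: 0.0147
gripper_force: 58.8
```

Run:
```python
from plant import r
from h import *
snap(r,"wrist","w11"); snap(r,"scene","sc10"); snap(r,"top","top11")
c=np.zeros((480,800,3),np.uint8); a=cv2.imread("pics/w11.png"); b=cv2.imread("pics/sc10.png")[190:330,290:490]
c[:400,:400]=cv2.resize(a[80:400,180:500],(400,400)); c[:280,400:]=cv2.resize(b,(400,280)); cv2.imwrite("pics/v13.png",c[:400])
print(r.observe()["position"],r.observe()["tool_rot"],r.observe()["gripper_width"])
```

```text
[0.62376017 0.05358784 0.16675567] [-2.85164208e-04  7.18797553e-01  6.95219352e-01 -2.23210400e-04] 0.01418095133016141
```

View pics/v13.png

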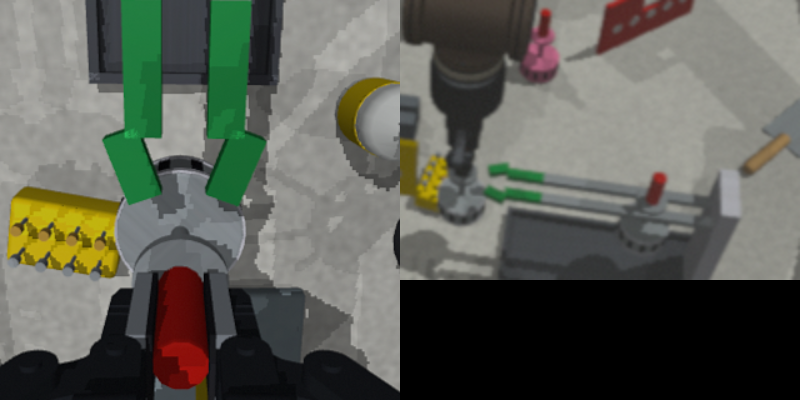

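Request:
apply_moves([
  [0.003,0.04,0],
  [0.0015,0.04,0],
  [0.0015,0.04,0],
  [0.002,0.05,0],
  [0.002,0.05,0],
  [0.002,0.04,0],
  [0.001,0.021,0],
  [0,0,0],
  [0,0,-0.003],
  [0,0,0],
], claw=[1,1,1,1,1,1,1,1,1,1], turn=[0,0,0,0,0,0,0,0,0,0])

```text
clock: 22.25
position: [0.6313, 0.1931, 0.1656]
tool_rot: [0.0, 0.719, 0.695, 0.0]
ft_force: [0.7, 1.0, -0.9]
gripper_width: 0.0144
gripper_force: 59.0
```

Request:
apply_moves([
  [0,0,0],
  [0,0,0],
  [0,0,0],
  [0,0,0.03],
  [0,0,0.05],
  [0,0,0.07],
  [0,0,0.07],
  [0,0,0.06],
  [-0.06,0,0.04],
  [-0.06,0,0],
], claw=[0.3,-0.2,-0.2,-0.2,-0.2,-0.2,-0.2,-0.2,-0.2,-0.2], turn=[0,0,0,0,0,0,0,0,0,0])

```text
clock: 23.08
position: [0.5736, 0.1933, 0.3319]
tool_rot: [0.003, 0.719, 0.695, 0.004]
ft_force: [-0.5, 1.1, 1.9]
gripper_width: 0.051
gripper_force: 0.0
```

Request:
apply_moves([
  [-0.06,-0.02,0],
  [-0.06,-0.02,0],
  [-0.06,-0.02,0],
  [-0.04,0,0],
  [0,0,0],
  [0,0,0],
], claw=[-0.2,-0.2,-0.2,-0.2,-0.2,-0.2], turn=[0,0,0,0,0,0])

```text
clock: 23.58
position: [0.4611, 0.1635, 0.326]
tool_rot: [0.001, 0.719, 0.695, 0.001]
ft_force: [-0.7, -0.7, 0.1]
gripper_width: 0.0515
gripper_force: 0.0
```

Run:
```python
from plant import r
from h import *
snap(r,"scene","sc11"); snap(r,"top","top12")
c=np.zeros((560,800,3),np.uint8); b=cv2.imread("pics/sc11.png")[150:350,120:500]; t=cv2.imread("pics/top12.png")[150:300,180:480]
c[:260,:494]=cv2.resize(b,(494,260)); c[260:,:600]=cv2.resize(t,(600,300)); c[:260,500:]=cv2.resize(cv2.imread("pics/top12.png"),(347,260))[:,:300]; cv2.imwrite("pics/v14.png",c)
print(r.observe()["position"])
```

```text
[0.46208169 0.16364852 0.32564486]
```

View pics/v14.png

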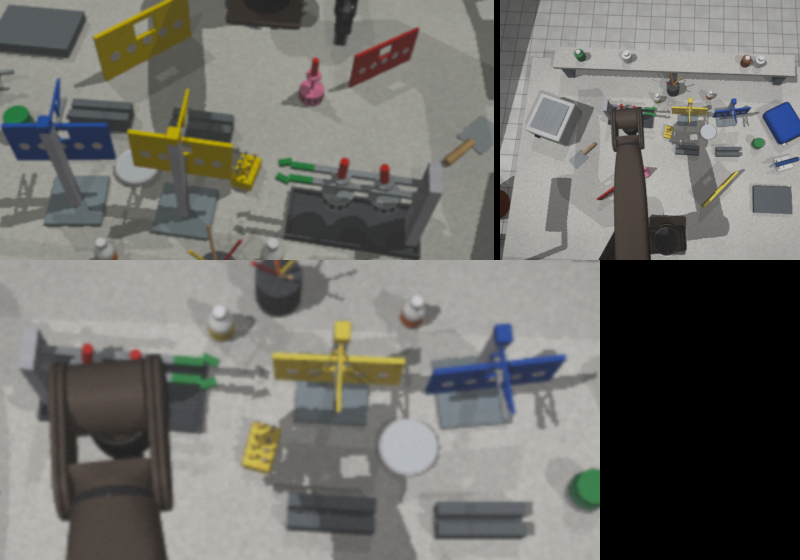

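Both palettes hang on their own pegs with the flaps down behind them, at crop (65,140) and (185,150). Both grey drums hang by their collars on the steel part of the bars, with red grips at (343,170) and (385,175). None of the views of the bench shows a third grey drum, and the arm is clear, so I'm handing in.

```bash
python3 -c "
from plant import r
print(r.close_job())"
```

```text
the job is handed in; nothing more can be done
None
```

I handed in the job at about 24 s: both palettes hang on the pegs of their own colour with the flaps down behind them, and both grey drums hang on the steel part of the drip rail. I found no third drum, and the hand-in returned no verdict.

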